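# Lay out the wheel-axle parts in fitting order

### The job

Lay out the motorcycle wheel's parts for refitting on the three round grey felt pads beside the axle: the large bearing flat on the pad by the axle's hexagon head, the small bearing flat on the pad by its threaded end, and the spacer tube standing upright on the pad between them. Put the dust cap, knob up, on top of the large bearing, and the nut flat on top of the small bearing. Centre each part on what it lies on, and leave everything standing still.

Things in the scene. Friction and masses are not known exactly. Their poses are not given: they have to be found in the camera images.
- large_bearing_c (a point): The large ball bearing: a flat steel ring with a dark seal face, 60 mm outside diameter, 25 mm bore, 18 mm high, lying flat on the bench. The point is its centre, 9 mm above its underside; z is its axis.
- small_bearing_c (a point): The small ball bearing: the same kind of ring, 44 mm outside diameter, 17 mm bore, 14 mm high, lying flat. The point is its centre, 7 mm above its underside; z is its axis.
- spacer_c (a point): The spacer: a plain aluminium tube, 34 mm outside diameter, 22 mm bore, 45 mm long, standing upright on the bench at the start. The point is its centre, 22.5 mm above its lower end; z is the tube's axis.
- cap_c (a point): The dust cap: a black disc 46 mm across and 6 mm thick with a round knob in the middle of its top (24 mm diameter, rising a further 16 mm; 22 mm high over all). It starts knob up. The point is on its axis, 11 mm above its flat underside; z points up out of the knob. Hold it by the knob.
- nut_c (a point): The axle nut: a dark steel hexagon nut, 30 mm across flats (34.6 mm across corners), 18 mm bore, 16 mm high, lying flat. The point is its centre, 8 mm above its underside; z is its axis, and two of its flats face its own +x and -x (the others every 60 degrees).
- axle: Wheel axle in two wooden cradle blocks, all fixed. Steel bar along its x, 20 mm thick, centre line 26 mm above the bench: hexagon head (32 mm across) at its -x end (x = -99 mm), thinner dark threaded end (15 mm) at +x (105 mm). Top 45 mm above the bench. Origin on the bench under the bar, z up. It may point any way. The grey felt pads lie in a row along it, about 85 mm off on its -y side.
- pad_head: A round grey felt pad, 70 mm diameter, 3 mm thick, fixed flat on the bench: the end one of the row of three alike, the one beside the axle's hexagon head. Origin at the centre of its underside (on the bench), z up.
- pad_mid: The middle one of the three grey felt pads (70 mm diameter, 3 mm thick, fixed), beside the middle of the axle, about 75 mm from each of the other two. Origin at the centre of its underside, z up.
- pad_thread: The grey felt pad (70 mm diameter, 3 mm thick, fixed) at the other end of the row, beside the axle's threaded end. Origin at the centre of its underside, z up.
Mind the look-alikes: they are no part of the job. Leave any green look-alike of the part that bears nut_c alone. Of the things that look like the part that bears cap_c, the smaller one is meant.

How it is judged (in metres and radians):
At the end, for the whole second after the job is handed in: Large bearing, spacer and small bearing within 12 mm of the centres of the head, middle and thread pads; cap and nut within 10 mm of the centres of the large and small bearing; all flat or upright within 7 degrees, heights within 5 mm of resting, cap knob up, at rest (under 20 mm/s) (horizontal distance between large_bearing_c and pad_head below 0.012 m and height (world z) of large_bearing_c between 0.007 and 0.017 m and angle between the z axis of each of large_bearing_c, spacer_c, small_bearing_c, nut_c and the z axis of axle, either way round below 0.12 rad and horizontal distance between spacer_c and pad_mid below 0.012 m and height (world z) of spacer_c between 0.0205 and 0.0305 m and horizontal distance between small_bearing_c and pad_thread below 0.012 m and height (world z) of small_bearing_c between 0.005 and 0.015 m and horizontal distance between cap_c and large_bearing_c below 0.01 m and height (world z) of cap_c between 0.027 and 0.037 m and angle between cap_c's own z axis and vertical below 0.12 rad and horizontal distance between nut_c and small_bearing_c below 0.01 m and height (world z) of nut_c between 0.02 and 0.03 m and linear speed of each of large_bearing, small_bearing, spacer, cap, nut below 0.02 m/s); the robot touches nothing.
It also fails if it takes over 117 s, if anything falls off the work surface, if the arm or the gripper's body presses on something with over 40 N, if the wrist force passes 120 N, or if a joint passes its speed limit or range.

### The arm

A 7-joint arm with a two-finger parallel gripper is mounted at the origin on the work surface. World frame = base frame: x ahead of the robot, y to its left, z up, the work surface at z = 0. Lengths are in mm, angles in rad, forces in N, time in s.
With the tool pointing down it reaches from about 400 to 850 mm from the base axis. Payload 10.4 kg.
Tool frame: the origin (TCP) lies on the centre line of the jaws, within the pads' length; the fingertips stand 19 mm ahead of it and the grasp point (between the pads) is the TCP; z points along the fingers, y is the direction in which the jaws open and shut (so a half turn about z gives the same grasp; the last joint's range is limited). The gripper opens to 85 mm and grips with 20 to 120 N. Pads are 22 mm wide; open, the fingers measure 114 mm over their backs; the gripper's body (76 mm by 85 mm) begins 54 mm behind the grasp point. The pads swing forward as they close: fully open they stand 13 mm farther back than shut.
Start: joints at [1.176, 0.332, -0.065, 1.46, 0.022, 1.35, -0.088], TCP at [227.08, -582.309, 250.338] pointing down, gripper open.
Joint ranges: [-2.6, 2.6], [-0.5, 2.12], [-1.47, 1.34], [0.16, 2.42], [-1.27, 4.41], [0.06, 2.06], [-2.6, 2.6]. Speed limits (rad/s): [2.22, 2.22, 2.79, 2.79, 3.14, 3.14, 3.14].

### API

Orientations are given as a unit quaternion [x, y, z, w].
In Python, from workcell import bot, snapshot, camera_info gives the robot as it stands.
- The arm moves only by the tool drive_tool, never from a script. Its argument "steps" is a list that holds one entry, the list of rows, each a list of 7 numbers: the shift along the tool's x, y, z in mm, then the turn, a rotation vector about the tool's x, y, z in rad, then the closure, from 0 (fully open) to 1 (shut). In form: [[[tx, ty, tz, ax, ay, az, claw], ...]]. A call has 1 to 20 rows; each row is the pose to reach, as a shift and turn from the pose measured when the call began, along the tool's axes at that moment; what a row does not reach only later rows make up. A row lasts 1/12 s, in which the tool goes at most 41.7 mm and 7.16 degrees, less where a joint would pass 70% of its speed; a pose out of reach is approached as far as the arm can. A call with a gripper value outside its range is refused whole. The fingers move at their own pace and stop on an object; the grip force is fixed at half the most. Time passes only in rows, so rows that repeat a pose let the fingers close. It gives the time, the measured TCP pose, the force and the opening at its end, in the units of the state.
- bot.get_state(): the state, without advancing time (a new reading comes with each control period).
- snapshot(name): name is "scene" or "side" or "wrist"; returns the picture (480x640x3 uint8, blue, green, red); there is no depth.
- camera_info(name): a dict with "fov_y" (degrees; the focal length in pixels is half the picture's height over the tangent of half this angle, whatever the lens; pixels are square), "cx", "cy" (the principal point, pixels), "xyz" and "rotation" of the camera in the world. Camera axes: x right, y down, z forward; pixel columns grow to the right and rows downward; lengths in mm; the calibration is good to about 2 mm. A picture is of the moment at which its call begins: read the wrist's pose just before it. camera_info takes no time and is no camera call; for the wrist camera it gives the pose at the moment of the call.
- bot.sign_off(): hands the job in, once; it reports no verdict.
The state is a dict: "t": time; "joint_pos": joint angles; "joint_velocities": joint speeds; "tau": joint torques, N m; "position": TCP position; "ee_rot": TCP orientation; "contact_force": force on the tool from outside, world axes, zero at the start; "moment": the same for the moment, N m; "width": finger opening in mm.
Only numpy, scipy, OpenCV 4.12 (cv2) and the standard library are available. Lean on these libraries where they do the work, as an engineer would, in place of code of your own. Each camera call takes 0.05 s, during which the arm holds its last target. There are 200 camera calls.

## Working session

There is one attempt and no reset: what is moved stays moved. The work goes in short steps, Python scripts to look and compute and a tool call to move; the robot and the scene stay as the last step left them, time stands still between calls to the robot, and variables do not carry over. Pictures are saved under pics/ and viewed, about 12 in all and at most 16, crops included, and the job is handed in when it is done.

Besides the shell and the picture viewer there is one more tool, called after "Emit:" as name([rows], argument=value, ...), one row to a line, values as JSON. drive_tool: Moves the arm, as the interface text tells. Its arguments: {"type":"object","properties":{"steps":{"type":"array"}},"required":["steps"]}

```bash
mkdir -p pics; ls; python3 - <<'E'
from workcell import bot, snapshot, camera_info
import cv2
print(bot.get_state())
for n in ("scene","side","wrist"):
    print(n,camera_info(n)); cv2.imwrite(f"pics/{n}0.png",snapshot(n))
E
```

```text
pics
{'t': 0.0, 'joint_pos': array([ 1.17640565,  0.33288318, -0.06465885,  1.46096988,  0.02157947,
        1.34991674, -0.08849931]), 'joint_velocities': array([-0.00020761, -0.00028238,  0.00105296,  0.00033061, -0.00102969,
        0.00071015, -0.00145197]), 'tau': array([ 1.26384988e-03, -6.25443006e+01,  5.00043947e-02, -3.91604984e+01,
        1.63519563e-02,  9.93298483e-03,  2.72060851e-05]), 'position': array([ 226.89779089, -581.96599422,  249.4951182 ]), 'ee_rot': array([ 9.82772845e-01,  1.84816088e-01, -1.68291571e-04, -7.22026445e-04]), 'contact_force': array([ 0.25425134, -0.23252282,  0.30717956]), 'moment': array([ 0.01389629,  0.08596892, -0.00803959]), 'width': 85.51227549811094}
scene {'fov_y': 42.50174242331468, 'cx': 317.06420477539916, 'cy': 242.33720023367258, 'xyz': array([1476.56372667, -333.03093297,  731.62140717]), 'rotation': array([ 0.72429131,  0.51994386, -0.25741454, -0.37255636])}
side {'fov_y': 47.39202044010806, 'cx': 324.09547270035335, 'cy': 241.15959287447598, 'xyz': array([139.15915531, 942.41887392, 880.59676781]), 'rotation': array([-0.18515944,  0.88444244, -0.41867413,  0.09049605])}
wrist {'fov_y': 58.637270908898316, 'cx': 322.9177440266659, 'cy': 252.63585708641818, 'xyz': array([ 296.94390938, -555.04245828,  373.57947668]), 'rotation': array([ 0.81649587, -0.55768534, -0.08505731,  0.12282837])}
```

View pics/scene0.png

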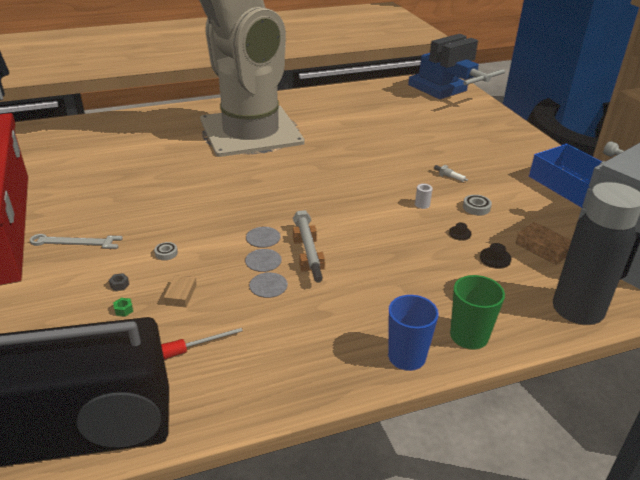

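View pics/side0.png

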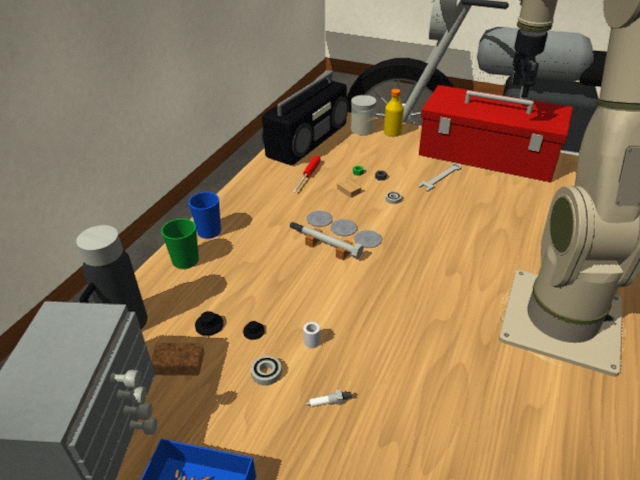

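The scene view shows these candidates. Dark nut at (119,282), with the green look-alike at (123,306). Small cap at (460,231), with the larger look-alike at (496,254). Large bearing (477,205), small bearing (166,251), spacer (424,196). Pads: head (263,237), mid (263,260), thread (268,285); the axle's head is at (302,217) and its thread at (317,272). I choose the dark nut and the smaller cap.

```bash
cat > h.py <<'E'
import numpy as np, cv2
from scipy.spatial.transform import Rotation as R
from workcell import bot, snapshot, camera_info
def ray(ci,u,v):
    f=240/np.tan(np.radians(ci["fov_y"]/2))
    return R.from_quat(ci["rotation"]).apply([(u-ci["cx"])/f,(v-ci["cy"])/f,1])
def onplane(ci,u,v,z):
    d=ray(ci,u,v); return ci["xyz"]+d*(z-ci["xyz"][2])/d[2]
def proj(ci,p):
    f=240/np.tan(np.radians(ci["fov_y"]/2))
    c=R.from_quat(ci["rotation"]).inv().apply(np.asarray(p)-ci["xyz"])
    return np.array([ci["cx"]+f*c[0]/c[2],ci["cy"]+f*c[1]/c[2]])
E
python3 - <<'E'
from h import *
P={"pad_head":(263,237,368,239,3),"pad_mid":(263,260,344,227.5,3),"pad_thread":(268,285,320,218.5,3),
"large_b":(477,203,267,369,18),"small_b":(166,249,394,196.5,14),"spacer_top":(424,187.5,312,328,45),"cap_knob":(460,227,254,326,22),"bigcap":(496,247,208,316,25),"nut":(119,280,381,174,16),"green":(123,304,358,169,16),"head":(302,217,358,249,26),"thread":(317,271,296,228,26)}
s,d=camera_info("scene"),camera_info("side")
for k,(a,b,c,e,z) in P.items():
    p,q=onplane(s,a,b,z),onplane(d,c,e,z); print(k,p.round(0)[:2],q.round(0)[:2], np.hypot(*p[:2]).round())
a=cv2.imread("pics/scene0.png"); 
t=np.hstack([cv2.resize(a[180:270,400:520],None,fx=3.3,fy=3.3,interpolation=2),cv2.resize(a[230:320,95:215],None,fx=3.3,fy=3.3,interpolation=2)])
cv2.imwrite("pics/c1.png",t)
E
```

```text
pad_head [486. -95.] [477. -90.] 496.0
pad_mid [ 560. -115.] [ 551. -110.] 571.0
pad_thread [ 635. -125.] [ 625. -121.] 647.0
large_b [527. 372.] [512. 381.] 645.0
small_b [ 482. -287.] [ 471. -282.] 561.0
spacer_top [473. 269.] [466. 273.] 544.0
cap_knob [601. 288.] [588. 297.] 667.0
bigcap [687. 317.] [690. 314.] 757.0
nut [ 553. -380.] [ 542. -375.] 671.0
green [ 621. -379.] [ 614. -374.] 728.0
head [474.  -8.] [477. -17.] 474.0
thread [651. -37.] [651. -32.] 652.0
```

View pics/c1.png

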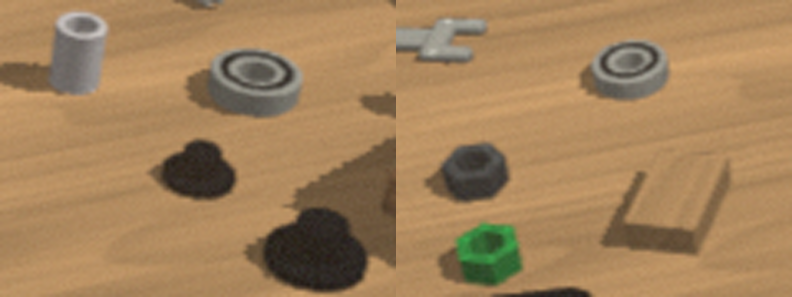

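View pics/wrist0.png

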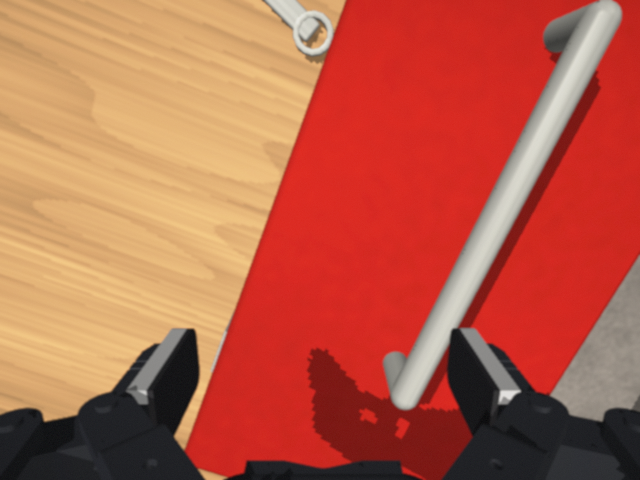

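The crop confirms it: the dark hexagon nut sits beside the green one, and the smaller cap is nearer the robot. The wrist view shows only the toolbox. The two fixed cameras disagree by about 10 mm, probably from lens distortion, so I'll go over the nut and small bearing and measure from there.

Emit:
drive_tool([
  [[290,-158,0,0,0,0.372,0],[290,-158,0,0,0,0.372,0],[290,-158,0,0,0,0.372,0],[290,-158,0,0,0,0.372,0],[290,-158,0,0,0,0.372,0],[290,-158,0,0,0,0.372,0],[290,-158,0,0,0,0.372,0],[290,-158,0,0,0,0.372,0],[290,-158,0,0,0,0.372,0],[290,-158,0,0,0,0.372,0],[290,-158,0,0,0,0.372,0],[290,-158,0,0,0,0.372,0]],
])

```text
t: 1.15
position: [438.6, -330.9, 249.6]
ee_rot: [1.0, -0.001, -0.001, -0.0]
contact_force: [-0.1, -0.6, 0.2]
width: 85.4
```

```bash
python3 - <<'E'
from h import *
s=bot.get_state(); c=camera_info("wrist"); cv2.imwrite("pics/w1.png",snapshot("wrist"))
import pickle; pickle.dump(c,open("pics/w1.pkl","wb"))
print(s["t"],s["position"],R.from_quat(s["ee_rot"]).as_matrix().round(3),c["xyz"],R.from_quat(c["rotation"]).as_matrix().round(3),s["contact_force"],s["joint_pos"])
for n,p in {"nut":(548,-378,16),"sb":(477,-285,14),"pm":(556,-113,3),"pt":(630,-123,3),"ph":(482,-93,3)}.items(): print(n,proj(c,p).round())
E
```

```text
1.15 [ 438.6333743  -330.87145741  249.64235366] [[ 1.    -0.002 -0.001]
 [-0.002 -1.     0.001]
 [-0.001 -0.001 -1.   ]] [ 513.89579578 -331.38636928  373.56207462] [[-0.002 -0.955 -0.297]
 [-1.     0.002  0.002]
 [-0.001  0.297 -0.955]] [-0.07863816 -0.56112898  0.23770472] [ 0.77080729  0.17947072 -0.23426072  1.65400208  0.04284531  1.31452639
 -1.04396924]
nut [384.  74.]
sb [268. 167.]
pm [50. 65.]
pt [ 45. -42.]
ph [ 43. 160.]
```

View pics/w1.png

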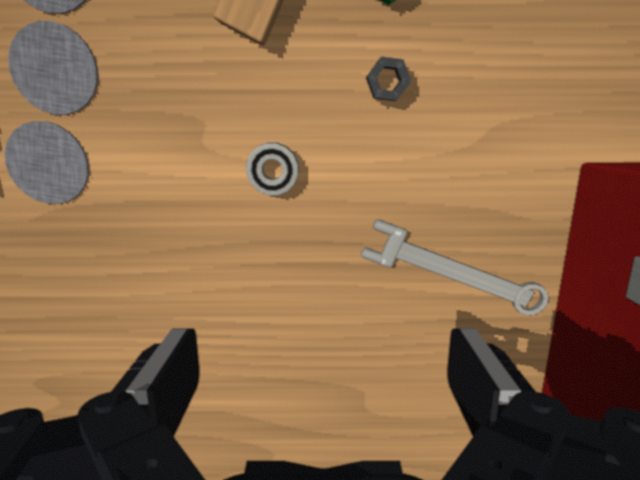

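The wrist view shows the small bearing at (272,168), nut (388,79), mid pad (54,68) and head pad (48,162). I'll fit a lens term per camera jointly over all the correspondences.

```bash
cat >> h.py <<'E'
K={"scene":0.,"side":0.,"wrist":0.}
try: K=__import__("json").load(open("k.json"))
except Exception: pass
def dproj(ci,p,k):
    f=240/np.tan(np.radians(ci["fov_y"]/2))
    c=R.from_quat(ci["rotation"]).inv().apply(np.asarray(p)-ci["xyz"])
    x=c[:2]/c[2]; x=x*(1+k*(x@x)); return np.array([ci["cx"],ci["cy"]])+f*x
def loc(ci,k,u,v,z):
    from scipy.optimize import least_squares
    p0=onplane(ci,u,v,z)[:2]
    return least_squares(lambda q:dproj(ci,[*q,z],k)-[u,v],p0).x
E
python3 - <<'E'
from h import *
import pickle,json
from scipy.optimize import least_squares
C=[camera_info("scene"),camera_info("side"),pickle.load(open("pics/w1.pkl","rb"))]
P={"pad_head":(263,237,368,239,3,48,162),"pad_mid":(263,260,344,227.5,3,54,68),"pad_thread":(268,285,320,218.5,3),
"large_b":(477,203,267,369,18),"small_b":(166,249,394,196.5,14,272,168),"spacer_top":(424,187.5,312,328,45),"cap_knob":(460,227,254,326,22),"nut":(119,280,381,174,16,388,79),"green":(123,304,358,169,16)}
n=list(P)
def res(x):
    r=[]
    for i,k in enumerate(n):
        v=P[k]; p=[x[3+2*i],x[4+2*i],v[4]]
        r+=[dproj(C[0],p,x[0])-v[:2],dproj(C[1],p,x[1])-v[2:4]]
        if len(v)>5:r.append((dproj(C[2],p,x[2])-v[5:])*1)
    return np.concatenate(r)
x0=[0,0,0]+[a for k in n for a in onplane(C[0],*P[k][:2],P[k][4])[:2]]
s=least_squares(res,x0,x_scale=[.1]*3+[10]*(len(x0)-3),loss="soft_l1")
print(s.x[:3],np.sqrt(np.mean(s.fun**2)))
for i,k in enumerate(n):
    v=P[k];o=[s.x[3+2*i:5+2*i].round(1),loc(C[0],s.x[0],*v[:2],v[4]).round(1),loc(C[1],s.x[1],*v[2:4],v[4]).round(1)]
    if len(v)>5:o+=[loc(C[2],s.x[2],*v[5:],v[4]).round(1),loc(C[2],0,*v[5:],v[4]).round(1)]
    print(k,*o)
json.dump(dict(zip(K,s.x[:3])),open("k.json","w"))
E
```

```text
[-0.06232742 -0.00991843 -0.01962294] 1.2411618623014744
pad_head [480.8 -94.3] [486.5 -95.1] [477.  -90.2] [480.8 -94.4] [480.1 -96.5]
pad_mid [ 555.6 -113.4] [ 559.8 -114.8] [ 551.  -110.1] [ 555.7 -113.3] [ 554.1 -115.6]
pad_thread [ 629.2 -124.2] [ 634.7 -125.5] [ 624.6 -120.9]
large_b [513.6 381.5] [526.9 374.2] [512.2 381.5]
small_b [ 475.9 -288.3] [ 482.1 -287.9] [ 471.4 -282.1] [ 475.9 -288.5] [ 475.8 -288.6]
spacer_top [466.8 272.3] [472.8 269.5] [465.7 272.6]
cap_knob [589.8 295.7] [601.6 288.6] [588.  297.6]
nut [ 544.7 -381.8] [ 553.  -382.5] [ 541.9 -374.9] [ 544.6 -381.8] [ 544.2 -381.6]
green [ 619.1 -381.1] [ 621.6 -381.2] [ 613.8 -374. ]
```

Distortion is negligible. The fixed cameras carry pose bias, and the wrist camera is the consistent one (it gives 76 mm between pads, against 75 expected). I'll grasp the small bearing at (476,-288.5).

Emit:
drive_tool([
  [[37,-42,0,0,0,0,0],[37,-42,40,0,0,0,0],[37,-42,80,0,0,0,0],[37,-42,120,0,0,0,0],[37,-42,160,0,0,0,0],[37,-42,190,0,0,0,0],[37,-42,212,0,0,0,0],[37,-42,225,0,0,0,0],[37,-42,229,0,0,0,0],[37,-42,229,0,0,0,0],[37,-42,229,0,0,0,1],[37,-42,229,0,0,0,1],[37,-42,229,0,0,0,1],[37,-42,229,0,0,0,1],[37,-42,229,0,0,0,1],[37,-42,229,0,0,0,1],[37,-42,229,0,0,0,1],[37,-42,229,0,0,0,1]],
])

```text
t: 2.7
position: [476.4, -289.4, 22.4]
ee_rot: [1.0, -0.001, 0.0, 0.0]
contact_force: [-2.4, 1.1, 9.3]
width: 40.9
```

```bash
python3 - <<'E'
from h import *
s=bot.get_state(); print(s["position"],s["width"],s["contact_force"])
a=snapshot("wrist");b=snapshot("side")
cv2.imwrite("pics/g1.png",np.hstack([cv2.resize(a[240:],(400,300)),cv2.resize(b[140:240,340:440],(300,300),interpolation=2)]))
E
```

```text
[ 476.35326907 -289.38419146   22.37629758] 40.85886256879077 [-2.42122937  1.12428532  9.3059331 ]
```

View pics/g1.png

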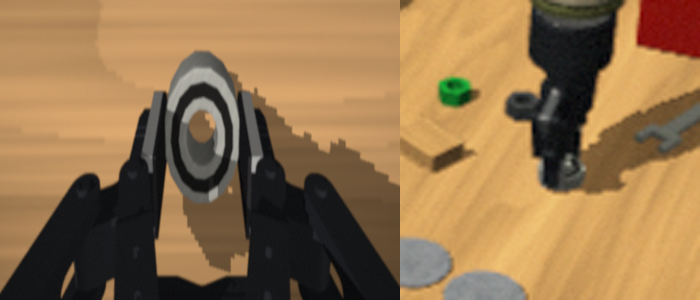

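The ring sits between the jaws and looks level. I'll lift it and go to a hover where the pads are in view.

Emit:
drive_tool([
  [[0,0,-20,0,0,0,1],[0,0,-50,0,0,0,1],[0,0,-90,0,0,0,1],[40,-30,-128,0,0,0,1],[60,-70,-128,0,0,0,1],[84,-110,-128,0,0,0,1],[84,-150,-128,0,0,0,1],[84,-164,-128,0,0,0,1],[84,-164,-128,0,0,0,1],[84,-164,-128,0,0,0,1],[84,-164,-128,0,0,0,1]],
])

```text
t: 3.72
position: [560.6, -126.1, 150.6]
ee_rot: [1.0, -0.001, 0.001, 0.001]
contact_force: [-0.5, 0.3, -1.7]
width: 40.9
```

```bash
python3 - <<'E'
from h import *
import pickle
s=bot.get_state(); c=camera_info("wrist"); cv2.imwrite("pics/w2.png",snapshot("wrist")); pickle.dump(c,open("pics/w2.pkl","wb"))
print(s["t"],s["position"],s["width"],s["contact_force"])
E
```

```text
3.7167 [ 560.592732   -126.14948139  150.62081071] 40.91662770467698 [-0.49930696  0.29135013 -1.6575385 ]
```

View pics/w2.png

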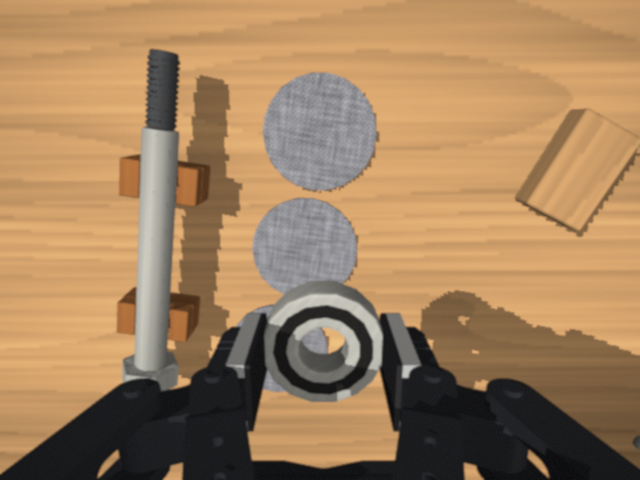

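The ring is held level at (324,347). The thread pad is at (320,131) and the mid pad at (305,246).

```bash
python3 - <<'E'
from h import *
import pickle
c=pickle.load(open("pics/w2.pkl","rb"))
for n,u,v,z in [("pt",320,131,3),("ptL",263.5,133,3),("ptR",376.5,130,3),("ptT",320,72,3),("ptB",320,191,3),("pm",305,246,3),("pmL",253,246,3),("pmR",357,246,3),("ring",324,350,142.2)]: print(n,onplane(c,u,v,z).round(1))
E
```

```text
pt [ 629.6 -124.9    3. ]
ptL [628.6 -90.3   3. ]
ptR [ 630.1 -159.4    3. ]
ptT [ 663.1 -125.1    3. ]
ptB [ 592.9 -124.7    3. ]
pm [ 556.4 -114.6    3. ]
pmL [556.5 -80.2   3. ]
pmR [ 556.3 -149.1    3. ]
ring [ 559.2 -126.8  142.2]
```

Emit:
drive_tool([
  [[40,-1,0,0,0,0,1],[68.5,-1.4,30,0,0,0,1],[68.5,-1.4,65,0,0,0,1],[68.5,-1.4,95,0,0,0,1],[68.5,-1.4,115,0,0,0,1],[68.5,-1.4,121,0,0,0,1],[68.5,-1.4,125,0,0,0,1],[68.5,-1.4,125,0,0,0,1],[68.5,-1.4,125,0,0,0,0],[68.5,-1.4,125,0,0,0,0],[68.5,-1.4,125,0,0,0,0],[68.5,-1.4,125,0,0,0,0],[68.5,-1.4,105,0,0,0,0],[68.5,-1.4,70,0,0,0,0],[68.5,-1.4,30,0,0,0,0],[40,30,0,0,0,0,0],[10,60,-5,0,0,0,0],[-15,95,-5,0,0,0,0],[-30,130,-5,0,0,0,0],[-45,165,-5,0,0,0,0]],
])

```text
t: 5.43
position: [515.0, -289.5, 156.9]
ee_rot: [1.0, -0.002, 0.001, 0.001]
contact_force: [1.1, 0.1, 0.0]
width: 85.5
```

Emit:
drive_tool([
  [[-5,40,3,0,0,0,0],[-5,80,5,0,0,0,0],[-5,92,6,0,0,0,0],[-5,92,6,0,0,0,0],[-5,92,6,0,0,0,0]],
])

```text
t: 5.85
position: [509.5, -381.9, 150.9]
ee_rot: [1.0, -0.003, 0.001, 0.001]
contact_force: [0.1, 0.6, 0.7]
width: 85.4
```

```bash
python3 - <<'E'
from h import *
import pickle
s=bot.get_state(); c=camera_info("wrist"); a=snapshot("wrist"); pickle.dump(c,open("pics/w3.pkl","wb"))
cv2.imwrite("pics/w3f.png",a)
print(s["t"],s["position"],s["width"]); p=proj(c,(544.4,-381.7,16)); print(p)
u,v=(p-[60,60]).astype(int); print(u,v); v=max(v,0)
b=snapshot("scene")
cv2.imwrite("pics/w3.png",np.hstack([cv2.resize(a[v:v+120,u:u+120],(480,480),interpolation=2),cv2.resize(b[240:320,235:295],(300,480),interpolation=2)[:, :300]]))
E
```

```text
5.85 [ 509.49161386 -381.90254887  150.87710571] 85.4261701438075
[321.61249802 190.21103927]
261 130
```

View pics/w3.png

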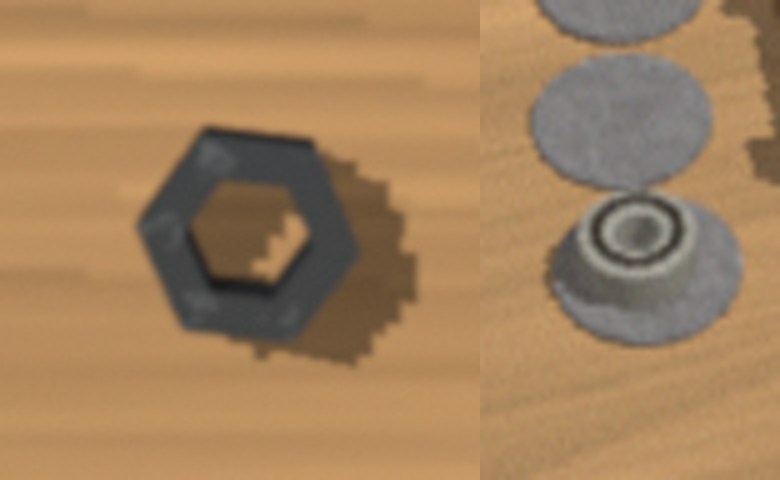

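The small bearing lies flat on the thread pad. The nut's corners in the crop are (208,130), (312,145), (357,248), (293,340), (185,327) and (138,228). I'll compute its centre and the angle of its flats.

```bash
python3 - <<'E'
from h import *
import pickle
c=pickle.load(open("pics/w3.pkl","rb"))
q=np.array([onplane(c,261+x/4,130+y/4,16)[:2] for x,y in [(208,130),(312,145),(357,248),(293,340),(185,327),(138,228)]])
m=q.mean(0); d=q-m; th=np.degrees(np.arctan2(d[:,1],d[:,0])); print(m,np.hypot(*d.T).round(1),th.round(1))
a=np.angle(np.exp(1j*6*np.radians(th)).mean())/6; print("corner mod60",np.degrees(a),"flat normals",np.degrees(a)+30)
E
```

```text
[ 544.91100722 -382.66972451] [17.1 16.7 16.5 17.2 16.9 16.8] [  20.5  -34.6  -95.9 -157.   144.3   84.8]
corner mod60 23.695672846819953 flat normals 53.69567284681995
```

Emit:
drive_tool([
  [[35.4,0.8,20,0,0,-0.12,0],[35.4,0.8,55,0,0,-0.24,0],[35.4,0.8,85,0,0,-0.36,0],[35.4,0.8,108,0,0,-0.414,0],[35.4,0.8,122,0,0,-0.414,0],[35.4,0.8,129,0,0,-0.414,0],[35.4,0.8,129,0,0,-0.414,0],[35.4,0.8,129,0,0,-0.414,0],[35.4,0.8,129,0,0,-0.414,1],[35.4,0.8,129,0,0,-0.414,1],[35.4,0.8,129,0,0,-0.414,1],[35.4,0.8,129,0,0,-0.414,1],[35.4,0.8,129,0,0,-0.414,1],[35.4,0.8,129,0,0,-0.414,1],[35.4,0.8,129,0,0,-0.414,1],[35.4,0.8,129,0,0,-0.414,1],[35.4,0.8,129,0,0,-0.414,1]],
])

```text
t: 7.37
position: [546.6, -381.3, 23.2]
ee_rot: [0.979, 0.204, 0.002, 0.002]
contact_force: [-1.0, 0.6, 6.0]
width: 28.1
```

Emit:
drive_tool([
  [[0,0,-20,0,0,0,1],[0,0,-50,0,0,0,1],[0,0,-90,0,0,0,1],[10,-20,-127,0,0,0,1],[28,-56,-127,0,0,0,1],[46,-92,-127,0,0,0,1],[64,-128,-127,0,0,0,1],[82,-164,-127,0,0,0,1],[100,-200,-127,0,0,0,1],[114,-230,-127,0,0,0,1],[114,-230,-127,0,0,0,1],[114,-230,-127,0,0,0,1],[114,-230,-127,0,0,0,1]],
])

```text
t: 8.45
position: [558.4, -125.4, 149.5]
ee_rot: [0.979, 0.204, 0.001, 0.002]
contact_force: [-0.3, -0.5, -1.0]
width: 28.6
```

```bash
python3 - <<'E'
from h import *
import pickle
s=bot.get_state(); c=camera_info("wrist"); cv2.imwrite("pics/w4.png",snapshot("wrist")); pickle.dump((c,s),open("pics/w4.pkl","wb"))
print(s["t"],s["position"],s["width"],s["contact_force"],s["ee_rot"])
E
```

```text
8.45 [ 558.38772513 -125.4241329   149.50593516] 28.648443414258725 [-0.27826104 -0.46576272 -1.0263522 ] [0.97890923 0.20428354 0.00129054 0.0018163 ]
```

View pics/w4.png

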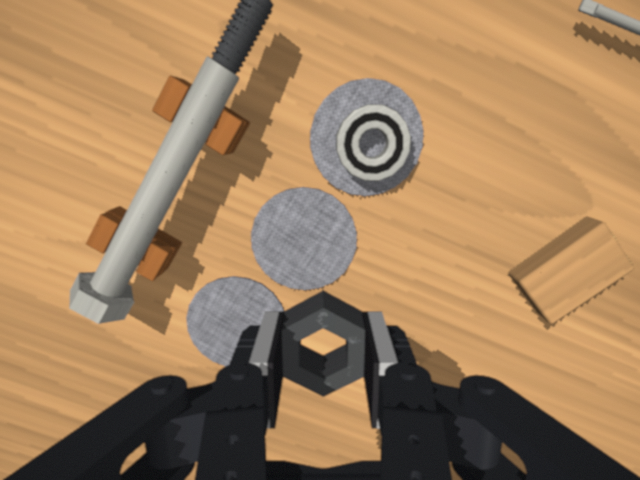

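The nut is held square on its flats at (323,343). The bearing's top centre is at (374,143), on the pad centred at (367,137).

```bash
python3 - <<'E'
from h import *
import pickle
c,s=pickle.load(open("pics/w4.pkl","rb"))
M=R.from_quat(s["ee_rot"])
q={n:onplane(c,u,v,z) for n,u,v,z in [("pt",367,137,3),("pm",304,239,3),("ph",235,321,3),("sb",374,142.5,17),("nut",323,343,142.3)]}
for k,p in q.items(): print(k,p.round(1))
d=q["sb"]-q["nut"]; print("tool shift xy",M.inv().apply([d[0],d[1],0]).round(1), (M.inv().apply([*(q["sb"]-s["position"])[:2],0])).round(1))
E
```

```text
pt [ 629.6 -124.4    3. ]
pm [ 554.6 -114.2    3. ]
ph [480.9 -93.1   3. ]
sb [ 628.3 -128.    17. ]
nut [ 560.2 -124.8  142.3]
tool shift xy [61.1 30.1  0.2] [63.  30.3  0.2]
```

Emit:
drive_tool([
  [[30,15,0,0,0,0,1],[61.5,30.2,25,0,0,0,1],[61.5,30.2,60,0,0,0,1],[61.5,30.2,85,0,0,0,1],[61.5,30.2,100,0,0,0,1],[61.5,30.2,105,0,0,0,1],[61.5,30.2,109,0,0,0,1],[61.5,30.2,109,0,0,0,1],[61.5,30.2,109,0,0,0,0],[61.5,30.2,109,0,0,0,0],[61.5,30.2,109,0,0,0,0],[61.5,30.2,109,0,0,0,0],[61.5,30.2,90,0,0,0,0],[61.5,30.2,60,0,0,0,0],[61.5,30.2,20,0,0,0,0],[61.5,30.2,-20,0,0,0,0],[61.5,30.2,-60,0,0,0.1,0],[61.5,30.2,-95,0,0,0.2,0],[61.5,30.2,-100,0,0,0.3,0],[61.5,30.2,-100,0,0,0.41,0]],
])

```text
t: 10.17
position: [627.8, -129.1, 254.0]
ee_rot: [1.0, -0.002, 0.005, 0.002]
contact_force: [0.6, 0.1, -1.1]
width: 85.7
```

```bash
python3 - <<'E'
from h import *
s=bot.get_state();print(s["position"],s["ee_rot"].round(3),s["joint_pos"].round(2))
b=snapshot("scene"); a=snapshot("wrist")
cv2.imwrite("pics/w5.png",np.hstack([cv2.resize(a[:330],(620,320)),cv2.resize(b[255:305,240:295],(180,320),interpolation=2)]))
E
```

```text
[ 627.84766313 -129.08146569  253.96698296] [ 1.    -0.002  0.005  0.002] [ 0.41  0.38 -0.37  1.4   0.14  1.37 -1.54]
```

View pics/w5.png

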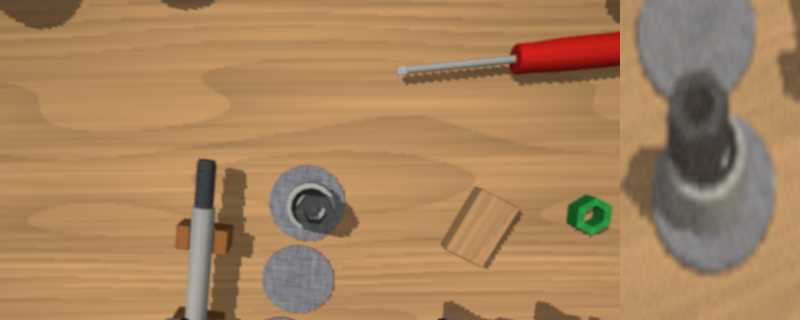

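The nut sits flat on the small bearing, close to centred. Next, the left-hand parts.

Emit:
drive_tool([
  [[-10,-38,0,0,0,0,0],[-20,-76,0,0,0,0,0],[-30,-114,0,0,0,0,0],[-40,-152,0,0,0,0,0],[-50,-190,0,0,0,0,0],[-60,-228,0,0,0,0,0],[-70,-266,0,0,0,0,0],[-80,-304,0,0,0,0,0],[-90,-342,0,0,0,0,0],[-100,-380,0,0,0,0,0],[-110,-418,0,0,0,0,0],[-118,-454,4,0,0,0,0],[-118,-454,4,0,0,0,0],[-118,-454,4,0,0,0,0],[-118,-454,4,0,0,0,0]],
])

```text
t: 11.52
position: [509.7, 324.7, 243.8]
ee_rot: [1.0, 0.0, 0.002, 0.002]
contact_force: [0.8, -0.4, 0.3]
width: 85.4
```

```bash
python3 - <<'E'
from h import *
import pickle
s=bot.get_state(); c=camera_info("wrist"); cv2.imwrite("pics/w6.png",snapshot("wrist")); pickle.dump((c,s),open("pics/w6.pkl","wb"))
print(s["t"],s["position"],s["joint_pos"].round(2),s["ee_rot"].round(3))
E
```

```text
11.5167 [509.66092547 324.66127122 243.82665358] [-0.16  0.35 -0.61  1.5   0.21  1.35 -2.36] [1.    0.    0.002 0.002]
```

View pics/w6.png

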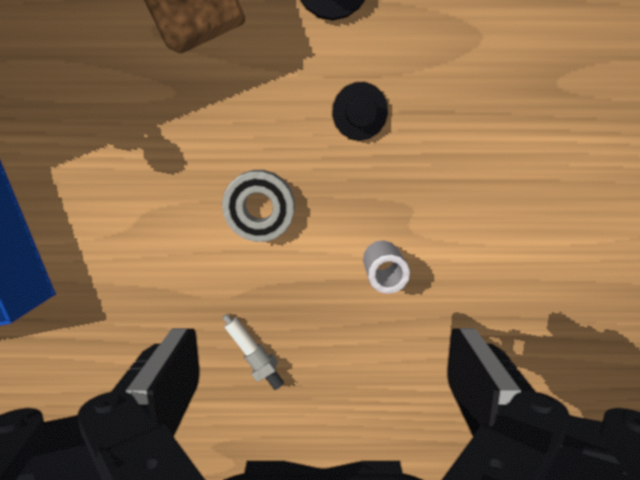

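Wrist view: large bearing (258,205), small cap disc (360,111), spacer top ring (388,274); the larger cap is at (333,0).

```bash
python3 - <<'E'
from h import *
import pickle
c,s=pickle.load(open("pics/w6.pkl","rb"))
for n,u,v,z in [("lb",258,205,18),("lbL",222,205,13),("lbR",294,205,13),("capL",331.5,111,6),("capR",388.5,111,6),("capB",360,141,6),("capT",360,82,6),("sp",388,274,45)]: print(n,onplane(c,u,v,z).round(1))
E
```

```text
lb [518.7 377.3  18. ]
lbL [517.8 408.2  13. ]
lbR [517.8 347.8  13. ]
capL [592.9 316.6   6. ]
capR [593.  270.8   6. ]
capB [569.6 293.1   6. ]
capT [614.7 294.3   6. ]
sp [467.7 271.3  45. ]
```

Emit:
drive_tool([
  [[4,-27,20,0,0,-0.1,0],[8.5,-53,50,0,0,-0.2,0],[8.5,-53,90,0,0,-0.2,0],[8.5,-53,130,0,0,-0.2,0],[8.5,-53,165,0,0,-0.2,0],[8.5,-53,193,0,0,-0.2,0],[8.5,-53,212,0,0,-0.2,0],[8.5,-53,220,0,0,-0.2,0],[8.5,-53,223,0,0,-0.2,0],[8.5,-53,223,0,0,-0.2,0],[8.5,-53,223,0,0,-0.2,0],[8.5,-53,223,0,0,-0.2,1],[8.5,-53,223,0,0,-0.2,1],[8.5,-53,223,0,0,-0.2,1],[8.5,-53,223,0,0,-0.2,1],[8.5,-53,223,0,0,-0.2,1],[8.5,-53,223,0,0,-0.2,1]],
])

```text
t: 12.98
position: [520.4, 376.6, 23.2]
ee_rot: [0.995, 0.099, 0.003, 0.002]
contact_force: [-4.0, -2.6, 12.9]
width: 57.5
```

Emit:
drive_tool([
  [[0,0,-20,0,0,0,1],[0,0,-50,0,0,0,1],[0,0,-90,0,0,0,1],[-4,14,-127,0,0,0,1],[-14,48,-127,0,0,0.05,1],[-25,86,-127,0,0,0.1,1],[-36,124,-127,0,0,0.15,1],[-47,162,-127,0,0,0.2,1],[-58,200,-127,0,0,0.25,1],[-69,238,-127,0,0,0.3,1],[-80,276,-127,0,0,0.3,1],[-91,314,-127,0,0,0.3,1],[-102,352,-127,0,0,0.3,1],[-113,390,-127,0,0,0.3,1],[-124,428,-127,0,0,0.3,1],[-131.5,454,-127,0,0,0.3,1],[-131.5,454,-127,0,0,0.3,1],[-131.5,454,-127,0,0,0.3,1],[-131.5,454,-127,0,0,0.3,1]],
])

```text
t: 14.57
position: [480.3, -93.1, 151.8]
ee_rot: [0.999, -0.05, 0.004, 0.001]
contact_force: [0.2, 1.7, -3.1]
width: 57.6
```

```bash
python3 - <<'E'
from h import *
import pickle
s=bot.get_state(); c=camera_info("wrist"); cv2.imwrite("pics/w7.png",snapshot("wrist")); pickle.dump((c,s),open("pics/w7.pkl","wb"))
print(s["t"],s["position"],s["width"],s["contact_force"],s["ee_rot"])
E
```

```text
14.5667 [480.27629136 -93.07862173 151.75644747] 57.58327546759001 [ 0.21479851  1.72292558 -3.13196913] [ 0.99872632 -0.05031346  0.00350214  0.00142281]
```

View pics/w7.png

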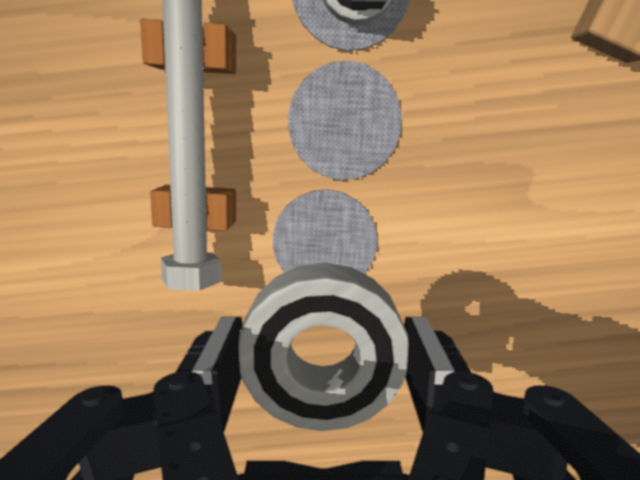

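The ring is held level at (323,358). The head pad is at (326,241) and the mid pad at (344,120).

```bash
python3 - <<'E'
from h import *
import pickle
c,s=pickle.load(open("pics/w7.pkl","rb"))
M=R.from_quat(s["ee_rot"])
for n,u,v,z in [("ph",326,241,3),("phL",273,241,3),("phR",379,241,3),("phT",326,189,3),("pm",344.5,120,3),("ring",323,358,146.6)]:
    p=onplane(c,u,v,z); print(n,p.round(1),M.inv().apply([*(p-s["position"])[:2],0]).round(1))
E
```

```text
ph [479.8 -95.6   3. ] [-0.2  2.6  0. ]
phL [483.4 -60.7   3. ] [ -0.2 -32.5  -0.1]
phR [ 476.3 -130.6    3. ] [-0.2 37.7  0.1]
phT [514.1 -99.    3. ] [34.3  2.5  0.3]
pm [ 554.9 -114.4    3. ] [76.4 13.7  0.6]
ring [477.7 -93.1 146.6] [-2.6  0.3 -0. ]
```

Emit:
drive_tool([
  [[2.2,2.3,35,0,0,0,1],[2.2,2.3,70,0,0,0,1],[2.2,2.3,98,0,0,0,1],[2.2,2.3,115,0,0,0,1],[2.2,2.3,121,0,0,0,1],[2.2,2.3,125,0,0,0,1],[2.2,2.3,125,0,0,0,1],[2.2,2.3,125,0,0,0,0],[2.2,2.3,125,0,0,0,0],[2.2,2.3,125,0,0,0,0],[2.2,2.3,125,0,0,0,0],[2.2,2.3,105,0,0,0,0],[2.2,2.3,70,0,0,0,0],[2.2,2.3,30,0,0,0,0],[2.2,2.3,-5,0,0,0,0],[2.2,2.3,-5,0,0,0,0]],
])

```text
t: 15.95
position: [485.9, -95.4, 164.1]
ee_rot: [0.999, -0.05, 0.009, 0.002]
contact_force: [1.9, 0.2, -1.2]
width: 85.5
```

```bash
python3 - <<'E'
from h import *
s=bot.get_state();p=s["position"];print(s["t"],p,s["ee_rot"])
M=R.from_quat(s["ee_rot"]);print(M.inv().apply(np.array([593,293.7,150])-p).round(1),M.as_euler("zyx"))
cv2.imwrite("pics/s8.png",snapshot("scene"))
E
```

```text
15.95 [485.85665441 -95.44432946 164.14703237] [ 0.99871958 -0.04974923  0.00885485  0.00241   ]
[  67.7 -397.9   13.8] [0.09959343 0.01744811 3.13589689]
```

Emit:
drive_tool([
  [[7,-39,0,0.004,-0.018,0,0],[14,-78,0,0.004,-0.018,0,0],[20,-117,5,0.004,-0.018,-0.05,0],[27,-156,10,0.004,-0.018,-0.1,0],[34,-195,14,0.004,-0.018,-0.15,0],[40,-234,14,0.004,-0.018,-0.2,0],[47,-273,14,0.004,-0.018,-0.2,0],[54,-312,14,0.004,-0.018,-0.2,0],[60,-351,14,0.004,-0.018,-0.2,0],[66,-388,14,0.004,-0.018,-0.2,0],[67.7,-398,14,0.004,-0.018,-0.2,0],[67.7,-398,14,0.004,-0.018,-0.2,0],[67.7,-398,14,0.004,-0.018,-0.2,0],[67.7,-398,14,0.004,-0.018,-0.2,0]],
])

```text
t: 17.17
position: [592.0, 292.0, 146.0]
ee_rot: [0.999, 0.049, -0.002, 0.001]
contact_force: [0.5, -0.2, -1.0]
width: 85.1
```

```bash
python3 - <<'E'
from h import *
s=bot.get_state();p=s["position"];print(s["t"],p,s["ee_rot"].round(4),s["joint_pos"].round(2))
M=R.from_quat(s["ee_rot"]);print(M.inv().apply(np.array([593,293.7,27])-p).round(1),(M.inv()*R.from_euler("zyx",[.1,0,np.pi])).as_rotvec().round(3))
c=camera_info("wrist");a=snapshot("wrist");u=proj(c,(593,293.7,6));print(u, camera_info("wrist")["xyz"])
cv2.imwrite("pics/w8.png",np.hstack([a[240:],cv2.resize(cv2.imread("pics/s8.png")[200:310,230:310],(174,240),interpolation=2)])[:,:800])
import pickle;pickle.dump((c,s),open("pics/w8.pkl","wb"))
E
```

```text
17.1667 [592.02720684 291.98041757 145.95264147] [ 0.9988  0.0494 -0.0021  0.0012] [-0.13  0.54 -0.56  1.46  0.29  1.23 -2.19]
[  1.7  -1.9 118.9] [0.003 0.004 0.199]
[319.82756506 240.17891631] [667.37011027 299.16388124 269.91001885]
```

View pics/w8.png

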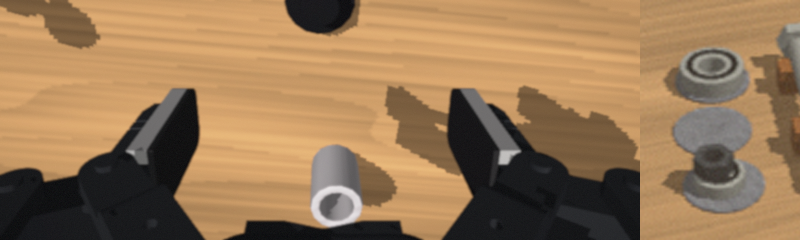

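The cap sits at the predicted spot, (320,240), between the jaws. The large bearing lies flat on the head pad. I'll grip the knob.

Emit:
drive_tool([
  [[1.7,-1.9,30,0.003,0.004,0,0],[1.7,-1.9,65,0.003,0.004,0,0],[1.7,-1.9,95,0.003,0.004,0,0],[1.7,-1.9,111,0.003,0.004,0,0],[1.7,-1.9,117,0.003,0.004,0,0],[1.7,-1.9,118,0.003,0.004,0,0],[1.7,-1.9,118,0.003,0.004,0,0],[1.7,-1.9,118,0.003,0.004,0,1],[1.7,-1.9,118,0.003,0.004,0,1],[1.7,-1.9,118,0.003,0.004,0,1],[1.7,-1.9,118,0.003,0.004,0,1],[1.7,-1.9,118,0.003,0.004,0,1],[1.7,-1.9,118,0.003,0.004,0,1],[1.7,-1.9,118,0.003,0.004,0,1],[1.7,-1.9,118,0.003,0.004,0,1],[1.7,-1.9,118,0.003,0.004,0,1]],
])

```text
t: 18.55
position: [593.6, 293.7, 28.9]
ee_rot: [0.999, 0.049, 0.0, -0.001]
contact_force: [-1.2, -1.3, 5.3]
width: 20.5
```

Emit:
drive_tool([
  [[0,0,-20,0,0,0,1],[0,0,-50,0,0,0,1],[0,0,-90,0,0,0,1],[-8,16,-121,0,0,0,1],[-25,51,-121,0,0,0.02,1],[-42,86,-121,0,0,0.04,1],[-59,121,-121,0,0,0.06,1],[-76,156,-121,0,0,0.08,1],[-93,191,-121,0,0,0.1,1],[-110,226,-121,0,0,0.1,1],[-127,261,-121,0,0,0.1,1],[-144,296,-121,0,0,0.1,1],[-161,331,-121,0,0,0.1,1],[-177,363,-121,0,0,0.1,1],[-181,371.6,-121,0,0,0.1,1],[-181,371.6,-121,0,0,0.1,1],[-181,371.6,-121,0,0,0.1,1],[-181,371.6,-121,0,0,0.1,1]],
])

```text
t: 20.05
position: [450.3, -92.5, 149.4]
ee_rot: [1.0, 0.0, 0.001, -0.001]
contact_force: [-0.1, -0.5, -0.2]
width: 20.6
```

```bash
python3 - <<'E'
from h import *
import pickle
s=bot.get_state(); c=camera_info("wrist"); cv2.imwrite("pics/w9.png",snapshot("wrist")); pickle.dump((c,s),open("pics/w9.pkl","wb"))
M=R.from_quat(s["ee_rot"])
print(s["t"],s["position"],s["width"],s["ee_rot"].round(4),(M.inv()*R.from_euler("zyx",[0,0,np.pi])).as_rotvec().round(3))
E
```

```text
20.05 [450.29295926 -92.53750911 149.42591469] 20.633315814970707 [ 1.e+00  0.e+00  5.e-04 -8.e-04] [-0.002 -0.001  0.   ]
```

View pics/w9.png

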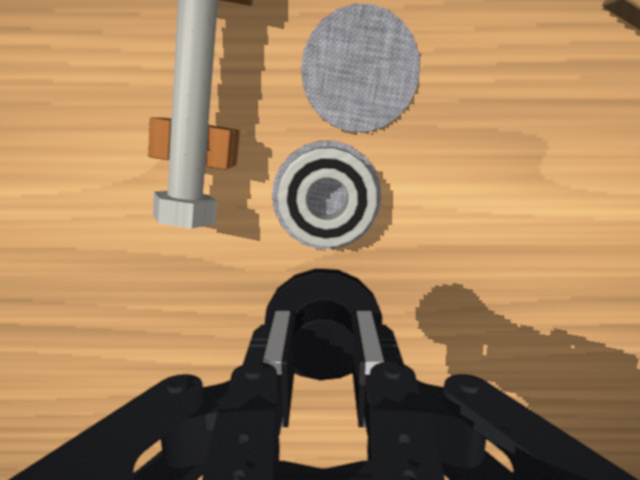

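The cap is held level, with its disc centred near (325,324). The large bearing's top is at (327,198), and the mid pad is at (361,68).

```bash
python3 - <<'E'
from h import *
import pickle
c,s=pickle.load(open("pics/w9.pkl","rb"))
for n,u,v,z in [("lb",327,198,21),("lbL",274,197,16),("lbR",380.5,197,16),("pm",361,68,3),("cap",325,324,126.5),("capT",325,269,126.5),("capB",325,380,120.5)]:
    p=onplane(c,u,v,z); print(n,p.round(1),(p-s["position"]).round(1))
E
```

```text
lb [481.4 -94.9  21. ] [  31.1   -2.4 -128.4]
lbL [481.2 -62.8  16. ] [  30.9   29.7 -133.4]
lbR [ 481.2 -127.4   16. ] [  30.9  -34.8 -133.4]
pm [ 554.8 -114.7    3. ] [ 104.5  -22.1 -146.4]
cap [451.6 -93.5 126.5] [  1.3  -1.  -22.9]
capT [473.7 -93.5 126.5] [ 23.4  -0.9 -22.9]
capB [423.1 -93.6 120.5] [-27.2  -1.  -28.9]
```

Emit:
drive_tool([
  [[30,1.8,20,0,0,0,1],[30,1.8,50,0,0,0,1],[30,1.8,78,0,0,0,1],[30,1.8,91,0,0,0,1],[30,1.8,96,0,0,0,1],[30,1.8,99,0,0,0,1],[30,1.8,99,0,0,0,1],[30,1.8,99,0,0,0,0],[30,1.8,99,0,0,0,0],[30,1.8,99,0,0,0,0],[30,1.8,99,0,0,0,0],[30,1.8,80,0,0,0,0],[30,1.8,50,0,0,0,0],[30,1.8,15,0,0,0,0],[30,1.8,-5,0,0,0,0],[30,1.8,-5,0,0,0,0],[30,1.8,-5,0,0,0,0]],
])

```text
t: 21.52
position: [481.1, -94.4, 155.7]
ee_rot: [1.0, 0.0, 0.002, -0.0]
contact_force: [-0.5, -0.4, -0.6]
width: 85.5
```

```bash
python3 - <<'E'
from h import *
s=bot.get_state();p=s["position"];M=R.from_quat(s["ee_rot"])
print(s["t"],p,M.inv().apply(np.array([467.7,271.3,130])-p).round(1),(M.inv()*R.from_euler("zyx",[0.1,0,np.pi])).as_rotvec().round(3))
cv2.imwrite("pics/s10.png",snapshot("scene"))
E
```

```text
21.5167 [481.0696559  -94.42356487 155.68952805] [ -13.3 -365.7   25.8] [-0.001 -0.004  0.1  ]
```

Emit:
drive_tool([
  [[-1,-37,0,0,-0.004,0,0],[-3,-75,0,0,-0.004,0,0],[-4,-113,0,0,-0.004,0,0],[-5,-150,0,0,-0.004,-0.02,0],[-7,-188,5,0,-0.004,-0.04,0],[-8,-226,10,0,-0.004,-0.06,0],[-10,-263,15,0,-0.004,-0.08,0],[-11,-301,20,0,-0.004,-0.1,0],[-12,-338,24,0,-0.004,-0.1,0],[-13.3,-362,26,0,-0.004,-0.1,0],[-13.3,-365.7,26,0,-0.004,-0.1,0],[-13.3,-365.7,26,0,-0.004,-0.1,0],[-13.3,-365.7,26,0,-0.004,-0.1,0]],
])

```text
t: 22.65
position: [466.5, 270.4, 127.7]
ee_rot: [0.999, 0.05, -0.002, -0.0]
contact_force: [-0.4, -1.1, -0.2]
width: 85.3
```

```bash
python3 - <<'E'
from h import *
s=bot.get_state();p=s["position"];M=R.from_quat(s["ee_rot"])
print(s["t"],p,M.inv().apply(np.array([467.7,271.3,30])-p).round(1),(M.inv()*R.from_euler("zyx",[-0.1,0,np.pi])).as_rotvec().round(3))
E
```

```text
22.65 [466.51976004 270.41894295 127.71751364] [ 1.7 -0.7 97.7] [-0.     0.004  0.   ]
```

Emit:
drive_tool([
  [[1.7,-0.7,25,0,0.004,0,0],[1.7,-0.7,55,0,0.004,0,0],[1.7,-0.7,80,0,0.004,0,0],[1.7,-0.7,94,0,0.004,0,0],[1.7,-0.7,98,0,0.004,0,0],[1.7,-0.7,98,0,0.004,0,0],[1.7,-0.7,98,0,0.004,0,0],[1.7,-0.7,98,0,0.004,0,1],[1.7,-0.7,98,0,0.004,0,1],[1.7,-0.7,98,0,0.004,0,1],[1.7,-0.7,98,0,0.004,0,1],[1.7,-0.7,98,0,0.004,0,1],[1.7,-0.7,98,0,0.004,0,1],[1.7,-0.7,98,0,0.004,0,1],[1.7,-0.7,98,0,0.004,0,1],[1.7,-0.7,98,0,0.004,0,1]],
])

```text
t: 23.98
position: [468.1, 271.5, 30.5]
ee_rot: [0.999, 0.05, 0.0, -0.0]
contact_force: [-1.2, -1.0, 6.7]
width: 32.6
```

Emit:
drive_tool([
  [[0,0,-20,0,0,0,1],[0,0,-50,0,0,0,1],[0,0,-90,0,0,0,1],[2,15,-120,0,0,0,1],[6,50,-120,0,0,0.03,1],[11,88,-120,0,0,0.06,1],[15,126,-120,0,0,0.09,1],[20,164,-120,0,0,0.12,1],[24,202,-120,0,0,0.15,1],[29,240,-120,0,0,0.18,1],[34,278,-120,0,0,0.2,1],[38,316,-120,0,0,0.2,1],[43,354,-120,0,0,0.2,1],[47,385,-120,0,0,0.2,1],[47.7,392.7,-120,0,0,0.2,1],[47.7,392.7,-120,0,0,0.2,1],[47.7,392.7,-120,0,0,0.2,1],[47.7,392.7,-120,0,0,0.2,1]],
])

```text
t: 25.48
position: [554.7, -112.3, 150.4]
ee_rot: [0.999, -0.049, 0.0, -0.001]
contact_force: [0.5, -0.3, -0.7]
width: 32.4
```

```bash
python3 - <<'E'
from h import *
s=bot.get_state();p=s["position"];M=R.from_quat(s["ee_rot"])
print(s["t"],p,s["width"],M.inv().apply(np.array([554.8,-114.6,33.8])-p).round(1),(M.inv()*R.from_euler("zyx",[0.1,0,np.pi])).as_rotvec().round(3))
E
```

```text
25.4833 [ 554.69932259 -112.31700983  150.39957596] 32.424039253392195 [  0.3   2.4 116.6] [-0.001 -0.     0.003]
```

Place it, then back off upward and toward -x so the wrist camera sees all three pads.

Emit:
drive_tool([
  [[0.3,2.4,30,0,0,0,1],[0.3,2.4,65,0,0,0,1],[0.3,2.4,92,0,0,0,1],[0.3,2.4,107,0,0,0,1],[0.3,2.4,113,0,0,0,1],[0.3,2.4,116.5,0,0,0,1],[0.3,2.4,116.5,0,0,0,1],[0.3,2.4,116.5,0,0,0,0],[0.3,2.4,116.5,0,0,0,0],[0.3,2.4,116.5,0,0,0,0],[0.3,2.4,116.5,0,0,0,0],[0.3,2.4,98,0,0,0,0],[0.3,2.4,68,0,0,0,0],[0.3,2.4,30,0,0,0,0],[0.3,2.4,-10,0,0,0,0],[0.3,2.4,-50,0,0,0,0],[0.3,2.4,-85,0,0,0,0],[-20,0,-100,0,0,0,0],[-20,0,-100,0,0,0,0],[-20,0,-100,0,0,0,0]],
])

```text
t: 27.15
position: [534.9, -110.6, 251.5]
ee_rot: [0.999, -0.049, 0.001, -0.0]
contact_force: [-0.4, 0.1, -1.3]
width: 85.7
```

```bash
python3 - <<'E'
from h import *
import pickle
s=bot.get_state(); c=camera_info("wrist"); a=snapshot("wrist"); b=snapshot("scene"); pickle.dump((c,s),open("pics/w11.pkl","wb"))
print(s["t"],s["position"],s["contact_force"])
q=[proj(c,p) for p in [(480,-95,3),(555,-114.6,3),(629,-124.6,3)]]; print(np.round(q))
m=np.mean(q,0).astype(int); u,v=max(m[0]-100,0),max(m[1]-133,0); print(u,v)
cv2.imwrite("pics/w11.png",np.hstack([cv2.resize(a[v:v+266,u:u+200],(450,600),interpolation=2)[:600],cv2.resize(b[210:310,235:290],(330,600),interpolation=2)]))
E
```

```text
27.15 [ 534.86334479 -110.6217369   251.5025716 ] [-0.38192368  0.05057191 -1.29993949]
[[312. 270.]
 [325. 187.]
 [329.  96.]]
221 51
```

View pics/w11.png

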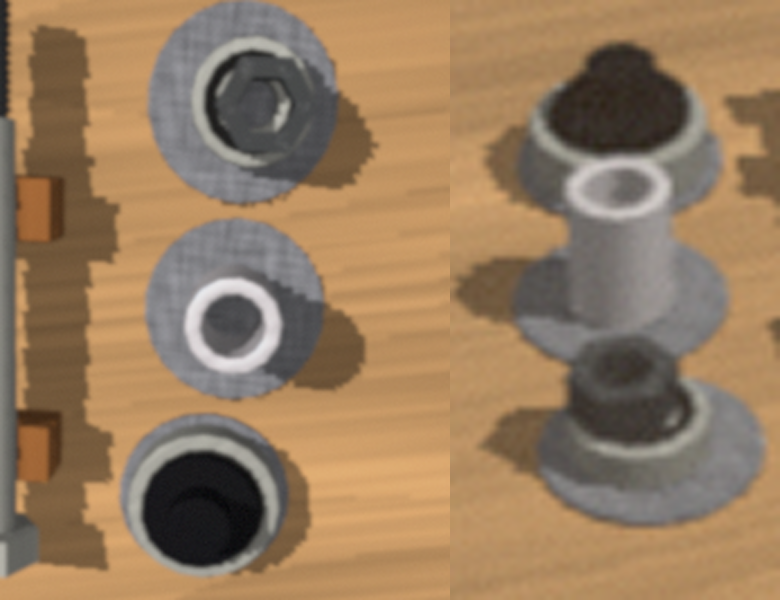

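All parts are stacked upright. In the crop: thread pad (243,101), small bearing top (252,102), nut top (264,103), mid pad (236,308), spacer top (233,326), cap disc (203,509), large bearing (205,505). I'll convert these to offsets.

```bash
python3 - <<'E'
from h import *
import pickle
c,s=pickle.load(open("pics/w11.pkl","rb"))
for n,x,y,z in [("pt",243,101,3),("sb",252,102,17),("nut",264,103,33),("pm",236,308,3),("sp",233,326,48),("ph",205,490,3),("lb",205,505,21),("cap",203,509,27)]:
    print(n,onplane(c,221+x/2.25,51+y/2.256,z).round(1))
E
```

```text
pt [ 629.  -124.9    3. ]
sb [ 627.6 -127.7   17. ]
nut [ 626.1 -131.3   33. ]
pm [ 554.4 -115.2    3. ]
sp [ 555.  -113.9   48. ]
ph [481.6 -95.5   3. ]
lb [481.6 -95.9  21. ]
cap [482.2 -95.3  27. ]
```

Every offset is within its limit; the worst is the nut at about 4 mm, against 10 mm allowed. The arm is clear of everything, so I'm handing in.

```bash
python3 - <<'E'
from workcell import bot
print(bot.sign_off())
E
```

```text
the job is handed in; nothing more can be done
None
```

The five parts are laid out on the pads as asked. I handed the job in at about 27 s of robot time; hand-in reports no verdict. The green nut and the larger cap were not touched.

Offsets measured in the last wrist picture, good to about 1.5–2 mm:

| Part | Centred on | Offset (mm) | Limit (mm) |
|---|---|---|---|
| Large bearing | head pad | 0.5 | 12 |
| Dust cap, knob up | large bearing | 1 | 10 |
| Spacer, upright | middle pad | 1.5 | 12 |
| Small bearing | thread pad | 3 | 12 |
| Nut | small bearing | 4 | 10 |

- **Attitude and rest:** all parts looked flat or upright in the last wrist and scene pictures, with the gripper well clear above them. I did not measure tilt, resting height or speed directly.
- **Cameras:** the two fixed cameras disagreed by about 10 mm on positions. I went by the wrist camera, whose views agreed with each other and with the known part sizes.
- **Gripper width:** it read 1.5–3.5 mm under the true part sizes throughout. The parts were held firmly and level in every picture.
- **Forces:** closing on the parts left 5–13 N on the tool, well under the limits.

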